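# Shut the coffee machine's recessed drain valve with the hex key

### The arm

A 7-joint arm with a two-finger parallel gripper is mounted at the origin on the work surface. World frame = base frame: x ahead of the robot, y to its left, z up, the work surface at z = 0. Lengths are in m, angles in rad, forces in N, time in s.
With the tool pointing down it reaches from about 0.425 to 1.025 m from the base axis. Payload 9.4 kg.
Tool frame: the origin (TCP) lies midway between the tips of the shut fingers; the grasp point (between the pads) lies 19 mm behind it; z points along the fingers, y is the line along which they close (so a half turn about z gives the same grasp; the last joint's range is limited). The gripper opens to 93 mm and grips with 3 to 60 N. Pads are 15 mm wide; open, the fingers measure 128 mm over their backs; the gripper's body (75 mm by 188 mm) begins 65 mm behind the grasp point.
Start: joints at [1.129, 0.599, -0.003, 1.599, 0.002, 0.943, -0.08], TCP at [0.259, -0.677, 0.219] pointing down, gripper open.
Joint ranges: [-2.57, 2.57], [-0.35, 1.97], [-1.29, 1.29], [0.11, 2.56], [-1.05, 4.19], [0.11, 1.86], [-2.63, 2.63]. Speed limits (rad/s): [2.22, 2.22, 3.01, 3.01, 3.14, 3.14, 3.14].

### API

Orientations are given as a unit quaternion [x, y, z, w].
In Python, from rig import bot gives the robot as it stands. Calls block until the motion is done:
- bot.move_ptp(position, orientation): joint-space move of the TCP to a pose.
- bot.movel(position, ori=None, speed=0.15, guard=None): straight line of the TCP; ori=None keeps the orientation; speed is the mean speed in m/s. With guard (N) it stops when the force on the tool has changed by that much, and returns True; else False.
- bot.move_j(angles): joint-space move.
- bot.open_gripper() and bot.close(squeeze=None): open the fingers fully, or close them until they stop; squeeze is the grip in N (None keeps the last).
- bot.dwell(seconds).
- bot.inverse_kinematics(position, orientation): joint angles nearest the present ones, or None.
- bot.observe(): the state.
- bot.get_image(name): name is "side" or "top" or "wrist"; returns the picture (384x512x3 uint8, red, green, blue); there is no depth.
- bot.calibration(name): a dict with "mtx" (3x3 intrinsics, pixels), "T" (4x4, takes a point from camera to world coordinates); the wrist camera has in their place "T_tool_cam" (4x4, takes a point from camera to tool coordinates, whose origin is the TCP and whose axes are the flange's). Camera axes: x right, y down, z forward; pixel columns grow to the right and rows downward; lengths in m; the calibration is good to about 2 mm. The wrist camera is an equidistant fisheye: a pixel r from the principal point sees the ray r / f radians off the axis. A picture is of the moment at which its call begins: read the wrist's pose just before it. calibration takes no time and is no camera call.
A pose or a line that the arm cannot do raises bot.IKError and nothing moves.
- bot.sign_off(): hands the job in; it is judged then, once.
The state is a dict: "clock": time; "qpos": joint angles; "joint_velocities": joint speeds; "tau": joint torques, N m; "position": TCP position; "tcp_rot": TCP orientation; "wrist_force": force on the tool from outside, world axes, zero at the start; "ft_torque": the same for the moment, N m; "opening": finger opening in m; "gripper_force": force on a finger pad.
Only numpy, scipy, OpenCV 4.12 (cv2) and the standard library are available. Lean on these libraries where they do the work, as an engineer would, in place of code of your own. Each camera call takes 0.05 s, during which the arm holds its last target. There are 200 camera calls.

### The job

The coffee machine's drain valve is open. Take the big hex key out of its wooden stand, put it down the guide tube on the machine's low deck and, pressing only gently, turn it until it drops into the hidden hex socket; then turn the valve clockwise until it comes up against its stop, without forcing it. Leave the key standing fully home in the valve, let go of it, and leave the mug, bottle and bowl where they are.

Things in the scene. Friction and masses are not known exactly. Their poses are not given: they have to be found in the camera images.
- key_grip (a point): Centre of the grey plastic handle of the steel hex key (about 250 g): a bar 84 mm long (its x), 28 mm wide (y), 40 mm high (z). Below it hangs a straight hexagonal shank, 20 mm across flats, 23.1 mm across corners, 95 mm long, square-cut; two of its flats are parallel to the handle's long axis. The shank is narrower than the handle.
- key_tip (a point): Centre of the lower end face of the key's shank, 115 mm below the handle's centre; z up along the key. At the start the key stands upright, a little loose, in its stand, this end 5 mm above the counter. It is home in the valve when this point is 44 mm below the tube's rim; not lined up, it stops 30 mm below the rim.
- mouth (a point): Centre of the rim of the black guide tube on the coffee machine, 90 mm above the counter, 20 mm above the steel deck, which reaches 80 mm from it to +x and -x and 65 mm to -y. The mouth, a funnel 34 mm wide, narrows in 8 mm to a round bore of 24.6 mm. Axes are the machine's, z up; its tower stands from y = 105 to 235 mm, 252 mm high.
- valve (a joint): Turn of the valve in rad, growing clockwise seen from above: 0 to 0.25 at the start (open), 1.0 at the stop (shut); it can be opened further, to -1.5. It takes about 0.2 N m to turn and stays where it is left. The value does not tell how the hexagon lies. If it turns along before the key is home, the key is caught on an edge of the socket: turn back the other way.
- stand: Fixed wooden block, 80 x 80 x 50 mm, with the key's round hole, 25.5 mm across and 45 mm deep, in the middle of its top. Origin: centre of its underside. Lift the key 50 mm to clear it.
- mug: Loose white mug, 80 mm across, 85 mm high, handle; bystander. Origin: centre of its underside.
- soap: Loose green bottle, 64 mm across, 190 mm high; bystander. Origin: centre of its underside.
- bowl: Loose blue bowl, 100 mm across, 45 mm high; bystander. Origin: centre of its underside.
- valve_face (a point): Centre of the brass valve's face, hidden in the bore 30 mm below the rim, z up. In it is a hex socket 21.5 mm across flats, 14 mm deep. How it is turned is unknown and differs each time; the key drops in within about 8 degrees of true (its play each way), every 60 degrees. Over 50 N of contact, pressing and turning added up, harms the valve: press with 5 to 10 N; 0.2 N m adds about 20 N.

How it is judged:
On the way, in this order (a step that is already met when the one before it is completed fails the run):
1. the key has dropped into the socket, before the valve is shut (z of key_tip in the frame of mouth below -0.04 m and horizontal distance between key_tip and mouth below 0.004 m and value of joint valve below 0.85 rad), for 0.1 s.
2. the valve is turned to its stop with the key home in it (z of key_tip in the frame of mouth below -0.038 m and horizontal distance between key_tip and mouth below 0.004 m and value of joint valve above 0.9 rad), for 0.1 s.
At the end, for the whole second after the job is handed in: The valve is within 0.1 rad of its stop, and the key stands in it released and upright (within 0.12 rad), its end at least 40 mm below the tube's rim and within 4 mm of its axis (value of joint valve above 0.9 rad and z of key_tip in the frame of mouth below -0.04 m and horizontal distance between key_tip and mouth below 0.004 m and angle between key_tip's own z axis and vertical below 0.12 rad); the robot touches nothing.
It fails at once if the valve is forced: the key bears on it, pressing and turning together, with more than 50 N (contact force between key and seat above 50 N).
It fails at once if a bystander is moved more than 30 mm or tipped (distance of any of mug, soap, bowl from where it was at the start of the episode above 0.03 m or angle between any of mug, soap, bowl's own z axis and vertical above 0.4 rad).
It also fails if it takes over 58 s, if anything falls off the work surface, if the arm or the gripper's body presses on something with over 40 N, if the wrist force passes 120 N, or if a joint passes its speed limit or range.

## Working session

There is one attempt and no reset: what is moved stays moved. The work goes in short steps, each a Python script; the robot and the scene stay as the last script left them, time stands still between calls to the robot, and variables do not carry over. Pictures are saved under pics/ and viewed, at most 10 in all, crops included, and the job is handed in when it is done.

```bash
ls; mkdir -p pics
python3 - <<'E'
from rig import bot
import cv2,numpy as np
for n in("top","side"):
    im=bot.get_image(n); cv2.imwrite(f"pics/{n}0.png",cv2.resize(im[:,:,::-1],(800,600),interpolation=cv2.INTER_CUBIC))
    c=bot.calibration(n); print(n,np.round(c["mtx"],1).tolist(),np.round(c["T"],4).tolist())
o=bot.observe();print(o["clock"],o["tcp_rot"],o["wrist_force"],o["opening"]); c=bot.calibration("wrist");print({k:np.round(v,4).tolist() if not isinstance(v,str) else v for k,v in c.items()})
E
```

```text
pics
top [[495.1, 0.0, 260.7], [0.0, 495.1, 196.9], [0.0, 0.0, 1.0]] [[-0.0022, -0.9917, 0.1288, 0.4648], [-0.9999, 0.0042, 0.0156, -0.1067], [-0.016, -0.1288, -0.9915, 1.2175], [0.0, 0.0, 0.0, 1.0]]
side [[486.8, 0.0, 251.3], [0.0, 486.8, 187.9], [0.0, 0.0, 1.0]] [[-0.6534, -0.5148, 0.555, 0.0051], [-0.757, 0.4464, -0.4771, 0.4057], [-0.0022, -0.7319, -0.6814, 0.836], [0.0, 0.0, 0.0, 1.0]]
0.1 [ 9.83410071e-01  1.81395104e-01 -1.79650469e-04 -6.45697960e-04] [0.14773126 1.12000913 0.40121863] 0.09301652026515383
{'mtx': [[297.3186, 0.0, 259.0815], [0.0, 297.3186, 194.9271], [0.0, 0.0, 1.0]], 'T_tool_cam': [[-0.0005, -0.9647, -0.2635, 0.0717], [1.0, -0.0005, -0.0001, -0.0001], [-0.0001, -0.2635, 0.9647, -0.1668], [0.0, 0.0, 0.0, 1.0]]}
```

View pics/top0.png

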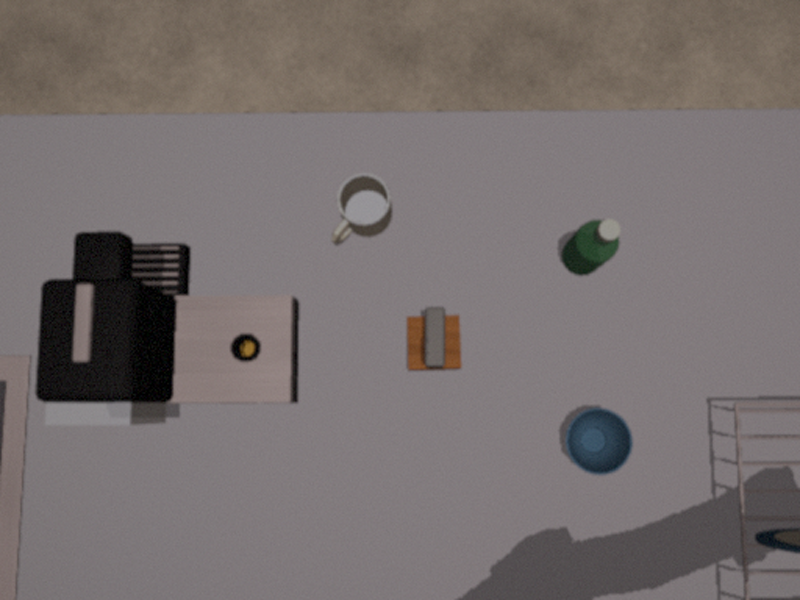

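View pics/side0.png

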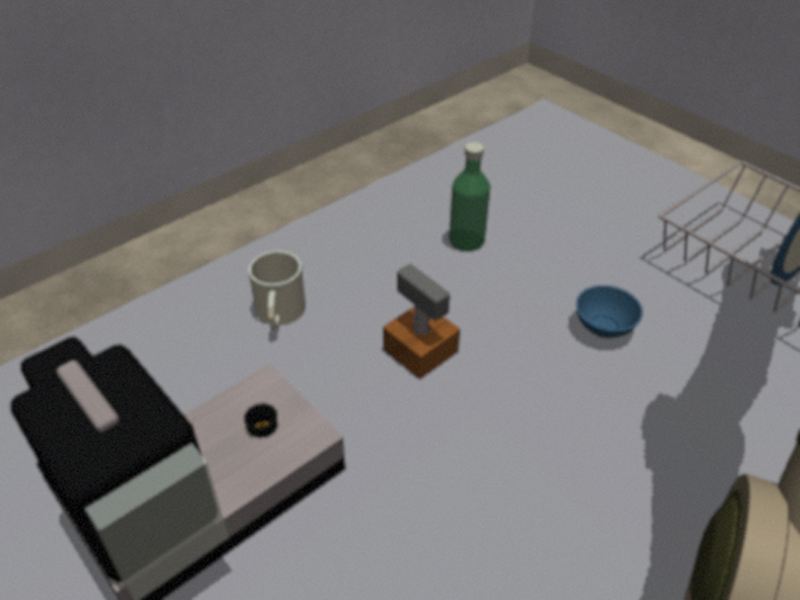

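The top view shows the tube rim at (246,348), the handle top at (434,337) with its long axis along the image vertical (world x), and the stand centred at (434,342). The side view shows the rim at about (261,413), and everything upright.

```bash
cat > h.py <<'E'
from rig import bot
import numpy as np, cv2
from scipy.spatial.transform import Rotation as R
def plane(name,px,z,s=1.5625):
    c=bot.calibration(name);u=(np.array(px)+.5)/s-.5
    d=c["T"][:3,:3]@np.linalg.solve(c["mtx"],[*u,1]);o=c["T"][:3,3]
    return (o+d*(z-o[2])/d[2]).round(4)
def down(yaw): # tool x at angle yaw in world, z down
    return (R.from_euler('z',yaw)*R.from_quat([1,0,0,0])).as_quat()
def yaw(o):
    x=R.from_quat(o["tcp_rot"]).apply([1,0,0]);return np.arctan2(x[1],x[0])
def wpix(p,o):  # world point -> wrist pixel (fisheye)
    c=bot.calibration("wrist");T=c["T_tool_cam"]
    q=R.from_quat(o["tcp_rot"]).inv().apply(np.array(p)-o["position"]);q=T[:3,:3].T@(q-T[:3,3])
    r=np.hypot(q[0],q[1]);th=np.arctan2(r,q[2]);m=c["mtx"];return np.array([m[0,2],m[1,2]])+m[0,0]*th*q[:2]/r
def wplane(px,z,o):
    c=bot.calibration("wrist");T=c["T_tool_cam"];m=c["mtx"]
    v=np.array([px[0]-m[0,2],px[1]-m[1,2]]);r=np.hypot(*v);th=r/m[0,0]
    d=np.array([*(v/max(r,1e-9)*np.sin(th)),np.cos(th)]);Rt=R.from_quat(o["tcp_rot"]).as_matrix()
    d=Rt@T[:3,:3]@d;p=Rt@T[:3,3]+o["position"];return (p+d*(z-p[2])/d[2]).round(4)
E
python3 - <<'E'
from h import *
print("handle",plane("top",(434.5,337),.14),"ends",plane("top",(434,308),.14),plane("top",(434,367),.14))
print("stand",plane("top",(434,342),.05))
print("side stand top",plane("side",(421,329),.05), "handle top c",plane("side",(425,284),.14))
print("mouth",plane("top",(246,347.5),.09),"side",plane("side",(261,411),.09))
print("deck corners",[plane("top",p,.07) for p in((297,297),(297,402),(176,296),(174,402))])
for y in(0,np.pi,np.pi/2,-np.pi/2):
  for p in([.50,-.16,.25],[.49,.12,.25]):
    q=bot.inverse_kinematics(p,down(y)); print(y,p,None if q is None else np.round(q,2))
E
```

```text
handle [ 0.5636 -0.1273  0.14  ] ends [ 0.6045 -0.1269  0.14  ] [ 0.5217 -0.1263  0.14  ]
stand [ 0.5643 -0.1282  0.05  ]
side stand top [ 0.5624 -0.1266  0.05  ] handle top c [ 0.5584 -0.1275  0.14  ]
mouth [0.5538 0.1479 0.09  ] side [0.5588 0.1453 0.09  ]
deck corners [array([0.6311, 0.0774, 0.07  ]), array([0.4745, 0.0749, 0.07  ]), array([0.6334, 0.2602, 0.07  ]), array([0.4749, 0.2574, 0.07  ])]
0 [0.5, -0.16, 0.25] [ 0.21  0.32 -0.02  2.02  0.01  0.8  -1.38]
0 [0.49, 0.12, 0.25] [-0.12  0.31 -0.29  2.05  0.12  0.8  -2.06]
3.141592653589793 [0.5, -0.16, 0.25] [ 0.8   0.42 -0.82  1.98  0.39  0.9   1.35]
3.141592653589793 [0.49, 0.12, 0.25] [ 0.39  0.46 -1.03  2.02  0.49  0.93  0.67]
1.5707963267948966 [0.5, -0.16, 0.25] [ 0.53  0.35 -0.43  2.    0.19  0.83 -0.01]
1.5707963267948966 [0.49, 0.12, 0.25] [ 0.11  0.35 -0.6   2.03  0.27  0.83 -0.65]
-1.5707963267948966 [0.5, -0.16, 0.25] [-0.54  0.53  1.12  2.06 -0.61  0.93 -2.22]
-1.5707963267948966 [0.49, 0.12, 0.25] [ 0.43  0.49 -1.09  2.02  0.53  0.96  2.2 ]
```

Run:
```python
from h import *
bot.move_ptp([.562,-.127,.27],down(np.pi))
o=bot.observe();print(o["clock"],o["position"],o["qpos"].round(2),yaw(o),o["wrist_force"],o["ft_torque"])
im=bot.get_image("wrist");cv2.imwrite("pics/w1.png",cv2.resize(im[:,:,::-1],(800,600),interpolation=cv2.INTER_CUBIC))
for e in([.6035,-.127,.14],[.5215,-.127,.14],[.5625,-.127,.14],[.5625,-.127,.05]):print(wpix(e,o)*1.5625)
```

```text
2.35 [ 0.56190136 -0.12805916  0.26974195] [ 0.69  0.47 -0.81  1.86  0.4   0.99  1.28] 3.139425790994708 [-0.17416337 -0.40869821 -0.13087479] [ 0.03078724 -0.19239298  0.05216971]
[407.21248306 353.76021635]
[407.03300962 233.55847535]
[407.13870096 295.61121098]
[406.6425494  269.58204431]
```

View pics/w1.png

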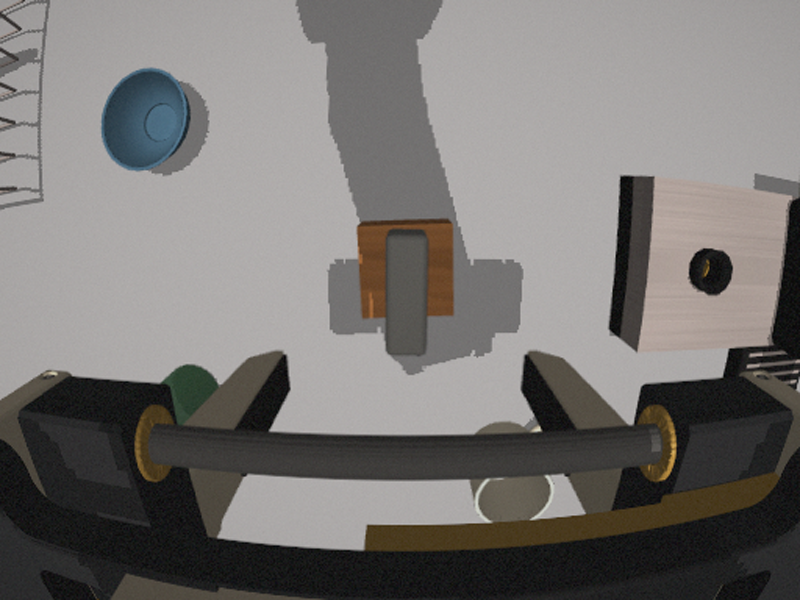

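The wrist view shows the handle from (406,230) to (406,355), against (407,233)–(407,354) predicted, so the pose is good. Grasping.

Run:
```python
from h import *
bot.movel([.5625,-.1275,.150],speed=.2)
print(bot.movel([.5625,-.1275,.103],speed=.08,guard=8))
bot.close(50);o=bot.observe();print(o["clock"],o["position"],o["wrist_force"].round(2),o["ft_torque"].round(3),o["opening"],o["gripper_force"])
p=o["position"].copy()
bot.movel([p[0],p[1],p[2]+.06],speed=.08)
o=bot.observe();print(o["clock"],o["position"],o["wrist_force"].round(2),o["ft_torque"].round(3),o["opening"],o["gripper_force"])
bot.movel([.54,-.05,.235],speed=.2)
bot.move_ptp([.540,.146,.235],down(np.pi/2))
o=bot.observe();print(o["clock"],o["position"],yaw(o),o["qpos"].round(2),o["wrist_force"].round(2),o["ft_torque"].round(3))
for n in("wrist","side","top"):
    im=bot.get_image(n)[:,:,::-1]
    cv2.imwrite(f"pics/{n}2.png",cv2.resize(im,(800,600),interpolation=cv2.INTER_CUBIC))
```

```text
False
4.9167 [ 0.56252409 -0.12749228  0.1030122 ] [-0.15  0.7  -0.57] [ 0.129 -0.183  0.026] 0.02751918505434842 49.95943307876587
5.8167 [ 0.56218731 -0.12764393  0.16271712] [-0.38 -0.55 -3.08] [ 0.063 -0.152 -0.   ] 0.02778636489103741 49.9590003490448
8.0 [0.54009939 0.14511189 0.23447062] 1.5707462092898787 [-0.08  0.41 -0.38  1.95  0.2   0.83 -0.58] [-0.04 -0.45 -3.77] [-0.058 -0.091 -0.026]
```

View pics/wrist2.png

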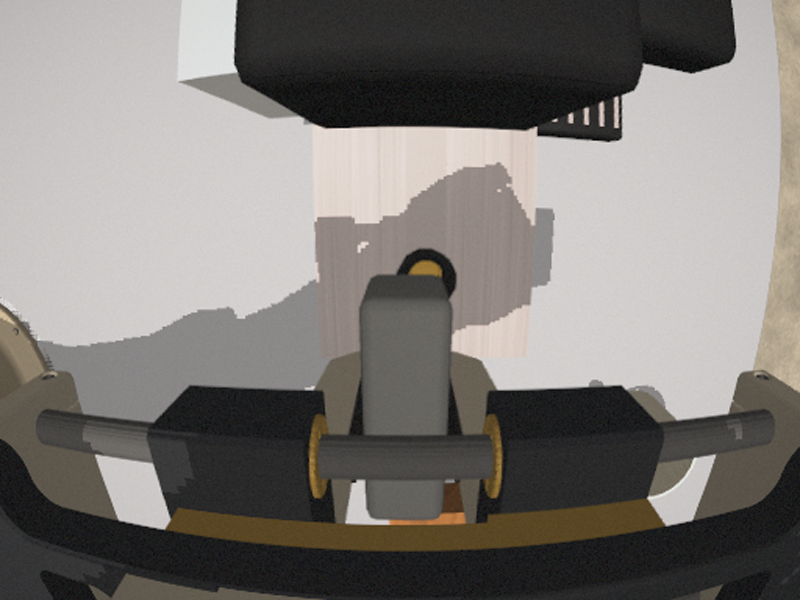

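View pics/side2.png

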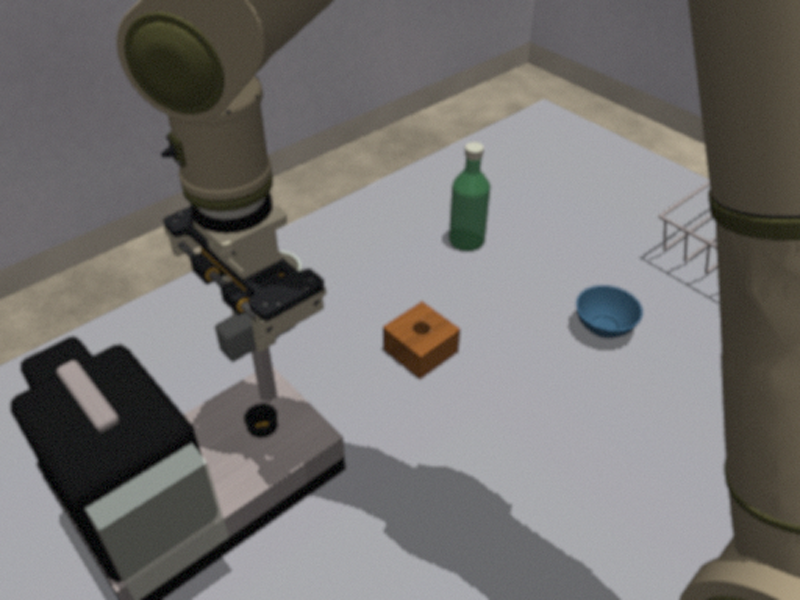

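The wrist view shows the rim partly behind the handle, spanning columns 397–457 with its top at row 248, so its centre is about (427,277). In the side view the key hangs upright with its tip at about (267,400).

Run:
```python
from h import *
o=bot.observe();f=lambda u,v:wplane(((u+.5)/1.5625-.5,(v+.5)/1.5625-.5),.09,o)
print("mouth wrist",f(427,277),"left",f(397,275),"right",f(457,275),"top",f(427,248))
print("tip side",plane("side",(267,400),.1365),"tcp",o["position"])
im=cv2.imread("pics/side2.png")[330:450,190:340];cv2.imwrite("pics/c.png",cv2.resize(im,None,fx=5,fy=5,interpolation=cv2.INTER_CUBIC))
```

```text
mouth wrist [0.5539 0.1525 0.09  ] left [0.5333 0.1539 0.09  ] right [0.5745 0.1539 0.09  ] top [0.5537 0.1725 0.09  ]
tip side [0.5333 0.1471 0.1365] tcp [0.54015447 0.14522901 0.23479414]
```

View pics/c.png

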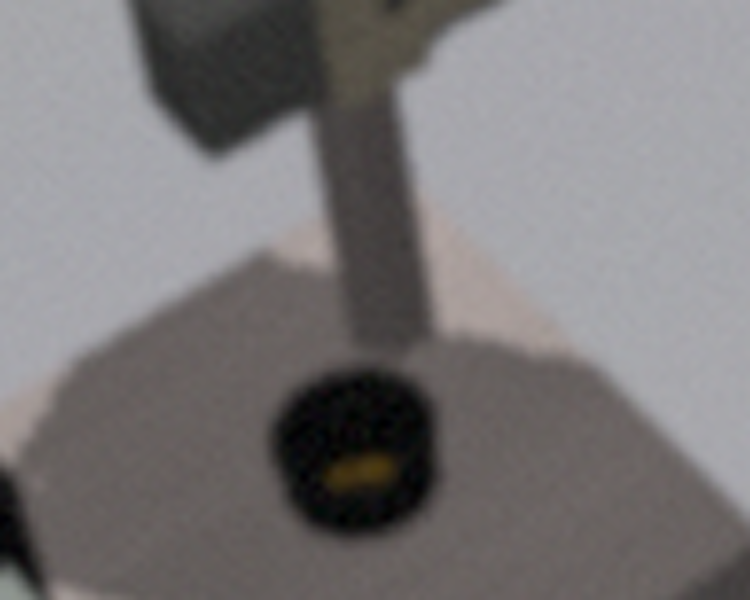

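The crop gives the tip face at about (394,338), which is (268.8,397.6) in the full picture. The rim centre is about (357,422), which is (261.4,414.4).

Run:
```python
from h import *
print(plane("side",(268.8,397.6),.1365),plane("side",(261.4,414.4),.09))
print(plane("top",(246,347.5),.09))
```

```text
[0.535  0.1435 0.1365] [0.5541 0.1478 0.09  ]
[0.5538 0.1479 0.09  ]
```

Run:
```python
from h import *
o=bot.observe()
print(plane("side",(268,394.6),.1365))
for d in(-.003,0,.003): print(d,[(wpix(o["position"]+[0,d+s*.042,.037],o)*1.5625).round(1).tolist() for s in(1,-1)])
bot.movel([.554,.1485,.205],speed=.12)
o=bot.observe();f0=o["wrist_force"];print(o["clock"],f0,o["ft_torque"].round(3))
g=bot.movel([.554,.1485,.160],speed=.03,guard=5)
o=bot.observe();print(g,o["clock"],o["position"].round(4),(o["wrist_force"]-f0).round(2),o["ft_torque"].round(3))
```

```text
[0.5394 0.1416 0.1365]
-0.003 [[409.2, 298.6], [408.6, 522.8]]
0 [[409.2, 288.5], [408.6, 516.8]]
0.003 [[409.2, 278.2], [408.6, 510.7]]
8.575 [ 0.52911589  0.63508098 -2.49576071] [-0.022 -0.094  0.012]
True 9.4167 [0.554  0.1496 0.182 ] [ 0.31  2.49 -0.22] [ 0.887 -0.429 -0.028]
```

```bash
cat >> h.py <<'E'
def lat(o,m0): d=o["ft_torque"]-m0; return np.array([-d[1],d[0]])/.33   # lateral force estimate at the tip
E
python3 - <<'E'
from h import *
m0=np.array([-.022,-.094,.012]);fz0=-2.8
c=np.array([.5545,.1510,.1815])
for i in range(25):
    bot.movel(c,speed=.03); o=bot.observe(); L=lat(o,m0); fz=o["wrist_force"][2]-fz0
    print(i,round(o["clock"],2),c.round(4),o["position"].round(4),L.round(2),round(fz,2),o["wrist_force"][:2].round(2))
    if c[2]<.162 and fz>4: break
    if fz>12 or np.hypot(*L)>12: break
    if np.hypot(*L)>1.2: c[:2]+=np.clip(L*.0004,-.001,.001)
    if np.hypot(*L)<4 and fz<6: c[2]-=.0025 if c[2]>.164 else .001
E
```

```text
0 9.67 [0.5545 0.151  0.1815] [0.5542 0.1509 0.1812] [0.06 0.74] -0.7 [-0.3   0.94]
1 9.92 [0.5545 0.151  0.179 ] [0.5545 0.1514 0.1788] [0.76 2.48] -1.98 [1.33 1.97]
2 10.17 [0.5548 0.152  0.1765] [0.5547 0.1519 0.1762] [0.13 1.37] -0.65 [0.11 1.04]
3 10.42 [0.5549 0.1525 0.174 ] [0.5546 0.1522 0.1737] [-0.15  0.43] -0.21 [-0.78  0.69]
4 10.67 [0.5549 0.1525 0.1715] [0.5547 0.1523 0.1713] [-0.1   0.02] -1.0 [0.44 0.69]
5 10.92 [0.5549 0.1525 0.169 ] [0.5547 0.1524 0.1688] [-0.06  0.03] -0.58 [ 0.47 -0.46]
6 11.17 [0.5549 0.1525 0.1665] [0.5547 0.1525 0.1663] [-0.13  0.02] -0.54 [0.53 0.35]
7 11.42 [0.5549 0.1525 0.164 ] [0.5547 0.1525 0.1638] [-0.07 -0.04] 0.29 [0.35 0.58]
8 11.67 [0.5549 0.1525 0.163 ] [0.5548 0.1525 0.1629] [-0.09  0.08] -0.5 [ 0.48 -0.71]
9 11.92 [0.5549 0.1525 0.162 ] [0.5548 0.1525 0.1619] [-0.04 -0.07] -0.48 [0.41 0.51]
10 12.17 [0.5549 0.1525 0.161 ] [0.5548 0.1525 0.1609] [-0.12 -0.03] -0.45 [-0.9   0.13]
11 12.42 [0.5549 0.1525 0.16  ] [0.5548 0.1525 0.1599] [ 0.02 -0.06] 0.65 [-0.13 -0.04]
12 12.67 [0.5549 0.1525 0.159 ] [0.5548 0.1525 0.1589] [0.07 0.03] 
[... 374 characters left out ...]
3.92 [0.5547 0.153  0.154 ] [0.5547 0.1529 0.1539] [-0.07  0.53] -0.1 [0.82 0.91]
18 14.17 [0.5547 0.153  0.153 ] [0.5547 0.153  0.1529] [-0.2   0.48] -0.86 [ 0.64 -0.31]
19 14.42 [0.5547 0.153  0.152 ] [0.5547 0.153  0.1519] [-0.17  0.5 ] -1.19 [-0.67  0.29]
20 14.67 [0.5547 0.153  0.151 ] [0.5547 0.153  0.1509] [-0.18  0.55] -0.93 [-0.51  1.83]
21 14.92 [0.5547 0.153  0.15  ] [0.5547 0.153  0.1499] [-0.25  0.67] -0.64 [0.78 1.08]
22 15.17 [0.5547 0.153  0.149 ] [0.5547 0.153  0.1489] [-0.44  0.47] -0.94 [0.32 0.6 ]
23 15.42 [0.5547 0.153  0.148 ] [0.5547 0.153  0.1479] [-0.31  0.43] -1.21 [-1.1  -0.62]
24 15.67 [0.5547 0.153  0.147 ] [0.5547 0.153  0.1469] [-0.27  0.27] -0.96 [-0.68 -0.19]
```

The key passed the face height (TCP 0.158) without load, so it was already lined up and is in the socket. Seating it.

Run:
```python
from h import *
m0=np.array([-.022,-.094,.012])
o=bot.observe();p=np.array([.5547,.153,.147])
g=bot.movel([.5547,.153,.1425],speed=.008,guard=5)
o=bot.observe();print(g,o["clock"],o["position"].round(4),o["wrist_force"].round(2),o["ft_torque"].round(3),lat(o,m0),yaw(o),o["gripper_force"])
```

```text
True 16.1167 [0.5547 0.1531 0.1439] [0.04 0.26 5.08] [-0.117  0.101  0.003] [-0.59000453 -0.28847876] 1.5708208147756593 49.961585998535156
```

```bash
cat > turn.py <<'E'
from h import *
import sys
ax=np.array([float(sys.argv[1]),float(sys.argv[2])]);n=int(sys.argv[3]);st=float(sys.argv[4]);lim=float(sys.argv[5]);z=float(sys.argv[6])
m0=np.array([-.022,-.094,.012]);y=float(sys.argv[7])
for i in range(n):
    y-=st
    bot.movel([*(ax+.003*np.array([np.cos(y),np.sin(y)])),z],down(y),speed=.03);o=bot.observe();L=lat(o,m0);mz=o["ft_torque"][2]
    print(i,round(o["clock"],2),round(y,3),round(yaw(o),3),o["position"].round(4),L.round(2),"fz",round(o["wrist_force"][2],1),"mz",round(mz,3))
    if mz>lim or np.hypot(*L)>8: break
    if np.hypot(*L)>1: ax+=np.clip(L*.0003,-.0007,.0007)
print(ax,y)
E
python3 turn.py .5547 .150 6 .035 .3 .1444 1.5708
```

```text
0 16.37 1.536 1.537 [0.5547 0.1531 0.1444] [-1.12  0.34] fz -1.3 mz 0.07
1 16.62 1.501 1.502 [0.5547 0.1531 0.1444] [-0.42  0.11] fz -2.4 mz 0.105
2 16.87 1.466 1.467 [0.5548 0.1531 0.1444] [-0.19  0.03] fz -2.7 mz 0.094
3 17.12 1.431 1.432 [0.5549 0.1531 0.1444] [0.   0.18] fz -2.5 mz 0.089
4 17.37 1.396 1.397 [0.5549 0.1531 0.1444] [0.08 0.19] fz -2.3 mz 0.084
5 17.62 1.361 1.362 [0.555  0.153  0.1444] [0.16 0.08] fz -2.4 mz 0.183
[0.55436501 0.15010284] 1.3608000000000005
```

```bash
python3 turn.py .5544 .1501 32 .03 .3 .1444 1.3608 | cut -c1-140
```

```text
0 17.87 1.331 1.332 [0.5551 0.153  0.1444] [0.1  0.19] fz -3.8 mz 0.121
1 18.12 1.301 1.302 [0.5552 0.153  0.1444] [-0.03  0.08] fz -3.2 mz 0.115
2 18.37 1.271 1.271 [0.5553 0.153  0.1444] [-0.01  0.23] fz -2.7 mz 0.121
3 18.62 1.241 1.242 [0.5553 0.153  0.1444] [-0.23  0.19] fz -3.2 mz 0.135
4 18.87 1.211 1.211 [0.5554 0.1529 0.1444] [-0.25  0.25] fz -3.0 mz 0.104
5 19.12 1.181 1.182 [0.5555 0.1529 0.1444] [-0.27  0.38] fz -3.1 mz 0.126
6 19.37 1.151 1.152 [0.5556 0.1529 0.1444] [-0.48  0.39] fz -2.7 mz 0.134
7 19.62 1.121 1.122 [0.5556 0.1529 0.1444] [-0.67  0.32] fz -3.4 mz 0.113
8 19.87 1.091 1.092 [0.5557 0.1528 0.1444] [-0.75  0.39] fz -2.5 mz 0.155
9 20.12 1.061 1.061 [0.5558 0.1527 0.1444] [-0.81  0.48] fz -2.5 mz 0.131
10 20.37 1.031 1.031 [0.5559 0.1527 0.1444] [-1.2   0.51] fz -2.6 mz 0.11
11 20.62 1.001 1.001 [0.5558 0.1527 0.1444] [-0.14  0.05] fz -4.7 mz 0.155
12 20.87 0.971 0.971 [0.5559 0.1527 0.1444] [0.2  0.06] fz -4.0 mz 0.069
13 21.12 0.941 0.941 [0.5559 0.1526 0.1444] [ 0.42 -0.3 ] fz -4.6 mz 0.145
14 21.37 0.911 0.912 [0.5559 0.1526 0.1444] [ 0.57 -0.37] fz -4.2
[... 246 characters left out ...]
1 0.792 [0.5563 0.1523 0.1444] [-0.2   0.19] fz -3.8 mz 0.113
19 22.62 0.761 0.762 [0.5563 0.1523 0.1444] [-0.66  0.53] fz -2.9 mz 0.162
20 22.87 0.731 0.732 [0.5564 0.1522 0.1444] [-1.02  0.8 ] fz -3.0 mz 0.15
21 23.12 0.701 0.701 [0.5564 0.1522 0.1444] [-0.06  0.17] fz -3.9 mz 0.14
22 23.37 0.671 0.671 [0.5564 0.1521 0.1444] [-0.35  0.21] fz -3.6 mz 0.149
23 23.62 0.641 0.641 [0.5565 0.1521 0.1444] [-0.08 -0.05] fz -4.6 mz 0.192
24 23.87 0.611 0.611 [0.5565 0.152  0.1444] [0.13 0.14] fz -3.4 mz 0.091
25 24.12 0.581 0.582 [0.5565 0.1519 0.1444] [ 0.03 -0.04] fz -5.1 mz 0.232
26 24.37 0.551 0.552 [0.5566 0.1519 0.1444] [ 0.06 -0.1 ] fz -3.8 mz 0.378
[0.55400795 0.15032305] 0.5507999999999993
```

Torque rose from about 0.13 to 0.38 N m, which looks like the stop. I'll back off and touch it again to confirm.

```bash
python3 turn.py .5540 .1503 1 -.06 .3 .1444 .5508 | cut -c1-140;  python3 turn.py .5540 .1503 6 .012 .3 .1444 .6108 | cut -c1-140
```

```text
0 24.62 0.611 0.609 [0.5565 0.152  0.1444] [0.15 0.21] fz -4.6 mz 0.081
[0.554  0.1503] 0.6108
0 24.87 0.599 0.598 [0.5565 0.152  0.1444] [-0.01 -0.16] fz -3.2 mz 0.221
1 25.12 0.587 0.587 [0.5565 0.152  0.1444] [-0.03 -0.19] fz -2.8 mz 0.214
2 25.37 0.575 0.575 [0.5565 0.152  0.1445] [ 0.06 -0.13] fz -2.4 mz 0.29
3 25.62 0.563 0.563 [0.5566 0.1519 0.1444] [ 0.21 -0.26] fz -2.7 mz 0.354
[0.554  0.1503] 0.5628
```

```bash
python3 turn.py .5540 .1503 1 -.025 .5 .1441 .5628 | cut -c1-140
python3 - <<'E'
from h import *
bot.open_gripper();o=bot.observe();p=o["position"];print(o["clock"],o["opening"],o["wrist_force"])
bot.movel([p[0],p[1],.30],speed=.1)
bot.movel([p[0]-.02,p[1]-.17,.33],speed=.2)
o=bot.observe();print(o["clock"],o["wrist_force"])
a=bot.get_image("side")[190:310,100:250,::-1];b=bot.get_image("top")[170:290,90:240,::-1]
cv2.imwrite("pics/end.png",np.hstack([cv2.resize(x,(400,320),interpolation=cv2.INTER_CUBIC) for x in(a,b)]))
E
```

```text
0 25.87 0.588 0.587 [0.5566 0.152  0.1444] [-0.78 -0.2 ] fz 1.4 mz 0.053
[0.554  0.1503] 0.5878
27.0 0.0928082164015965 [ 0.9265943  -0.17641723 -0.09104395]
29.725 [-0.86296592  0.15191379  0.25060599]
```

View pics/end.png

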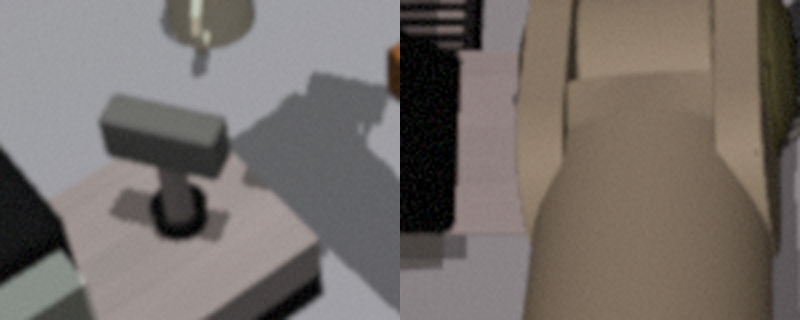

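The key stands upright and home in the tube, with its handle over the rim at about (165,130) in the left half. The arm is clear of it, so I'm handing in.

```bash
python3 -c "
from rig import bot
print(bot.sign_off())"
```

```text
the job is handed in; nothing more can be done
None
```

The job is handed in: the valve is turned clockwise to its stop (torque rose to about 0.38 N m, and rose again when I backed off and re-touched), and the key stands released, upright and fully home, with the mug, bottle and bowl left alone; the interface returned no verdict.

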